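# Wedge the levelling table off its rests under the shaft

### The job

The shaft on the small levelling table lies low at its free end. Take the narrow steel wedge from the bench, lay it flat on the table's base, thin end first, straight into the slot between the two rest pads, and push it gently in until the roller under the hinged plate has just lifted off the pads, about 2 mm of daylight; at no time lift it more than 5 mm. Finish with the gripper still gripping and holding the wedge in place so that I can nip up the lock screw; only the wedge may lift the plate, and the shaft, its V-blocks and the other things on the bench stay where they are.

Things in the scene. Friction and masses are not known exactly. Their poses are not given: they have to be found in the camera images.
- narrow_wedge: The wedge to use: loose plain steel, 24 mm wide, 94 long, 0.3 kg. Origin on its flat underside below the grip block's middle; x to the thin end, z up. Grip block 34 (x -17 to 17) x 24 x 30 high, dark cross hole. From x=17 the top slopes straight from 15 thick to 3 at the thin end x=77 (0.2 mm per mm). Starts flat on the bench left of the table, up to about 65 deg off the slot's direction.
- wedge_tip (a point): Middle of the thin end's lower edge, on the narrow wedge's underside, 77 mm ahead of its origin along its x.
- table_base: Fixed dark iron base of the levelling table (mm). Origin on the bench under it; x = the push direction (about world -y), z up. Slab x -100 to 95, y -60 to 60, top 12 mm above bench. On it two steel rest pads 6 high, x -72 to -28; slot between them 34 wide, centred on y=0, flaring from x=-62 to 46 wide at x=-72. Hinge at x=75, 24 above bench. Lock screw at y=-58: leave it.
- rest_line (a point): On table_base at x=-45, y=0, 18 mm above bench: the roller's lowest line at rest; 6 mm is free below it for the wedge. Pushed straight in, flat on the base, the wedge meets the roller when its thin end is 15 mm past this point, then lifts 0.2 mm per mm (25 mm past: 2 mm of daylight). Pushed in as far as the grip block it would lift 9 mm: too far.
- tilt_plate (a joint): Hinge of the steel top plate (138 x 100 x 14 mm, top 40 mm above bench). 0 rad: its roller (12 mm thick, 86 long) lies on the pads; positive: free end up. Roller 120 mm from the hinge: 2 mm of daylight = 0.0167 rad. Swings freely; roller load about 8 N, so the wedge needs a push of some 8 to 20 N. The wedge does not slip back by itself.
- roller_low (a point): Lowest point of the roller at mid width; moves with the plate. Its height over 18 mm above the bench is the daylight.
- v_block_front: Loose V-block 45 x 50 x 42 mm on the plate, nearer the free end: its front face is 23 mm behind the plate's free edge, its top 82 mm above the bench. Origin under its middle. Leave it.
- v_block_back: The same kind of V-block, nearer the hinge. Leave it.
- shaft: Loose ground shaft, 20 mm thick, 95 mm long, lying in both V-blocks along the table's x; its top about 90 mm above the bench. Origin on its lower side at mid length. Leave it.
- wide_wedge: Bystander: second wedge of the same profile, 46 mm wide, too wide for the slot; loose on the bench, front right. Leave it.
- hex_key: Bystander: black hexagon key, 88 x 31 x 5 mm, loose on the bench in front of the table. Leave it.
- marker: Bystander: black marker pen, 135 x 13 mm, loose on the bench at the far left. Leave it.

How it is judged:
On the way:
1. the thin end of the narrow wedge is in the slot below the roller, wedge flat on the base, while the plate still rests on its pads (x of wedge_tip in the frame of table_base above -0.045 m and z of wedge_tip in the frame of table_base below 0.018 m and angle between the z axis of narrow_wedge and the z axis of table_base, either way round below 0.1 rad and value of joint tilt_plate below 0.004 rad), for 0.05 s.
At the end, for the whole second after the job is handed in: Narrow wedge flat (3.5 deg) and straight (8 deg) in the slot, carrying the plate: roller 0.9 to 3.7 mm above the pads (0.0075 to 0.031 rad), still; fingers grip the wedge (> 20 N), arm not touching the plate; shaft and V-blocks within 8 mm, other bystanders within 15 mm of their starts (value of joint tilt_plate between 0.0075 and 0.031 rad and velocity of joint tilt_plate between -0.02 and 0.02 rad/s and contact force between tilt_plate and narrow_wedge above 1.5 N and contact force between narrow_wedge and table_base above 1 N and angle between the z axis of narrow_wedge and the z axis of table_base, either way round below 0.06 rad and angle between the x axis of narrow_wedge and the x axis of table_base, either way round below 0.15 rad and z of wedge_tip in the frame of table_base below 0.016 m and contact force between the fingers and narrow_wedge above 20 N and contact force between the arm and tilt_plate below 0.5 N and linear speed of narrow_wedge below 0.01 m/s and distance of each of v_block_front, v_block_back, shaft from where it was at the start of the episode below 0.008 m and distance of each of wide_wedge, hex_key, marker from where it was at the start of the episode below 0.015 m); the arm keeps its last pose, push and grip.
It fails at once if the wedge is driven in too far or too roughly: the plate's free end comes up more than 5 mm (0.05 rad at the hinge, with a margin) (value of joint tilt_plate above 0.05 rad).
It fails at once if the gripper or arm pushes or lifts the plate itself (more than 3 N) (contact force between the arm and tilt_plate above 3 N).
It fails at once if the shaft or a V-block is knocked (moved more than 15 mm) (distance of any of v_block_front, v_block_back, shaft from where it was at the start of the episode above 0.015 m).
It also fails if it takes over 38 s, if anything falls off the work surface, if the arm or the gripper's body presses on something with over 40 N, if the wrist force passes 120 N, or if a joint passes its speed limit or range.

### The arm

A 7-joint arm with a two-finger parallel gripper is mounted at the origin on a cart in front of the work surface, level with it; the furniture and walls round the work are solid. World frame = base frame: x ahead of the robot, y to its left, z up, the work surface at z = 0. Lengths are in m, angles in rad, forces in N, time in s.
With the tool pointing down it reaches from about 0.4 to 0.85 m from the base axis. Payload 4.5 kg.
Tool frame: the origin (TCP) lies at the very end of the fingers, on their centre line; the grasp point (between the pads) lies 19 mm behind it; z points along the fingers, y is the line along which they close (so a half turn about z gives the same grasp; the last joint's range is limited). The gripper opens to 88 mm and grips with 3 to 60 N. Pads are 18 mm wide; open, the fingers measure 123 mm over their backs; the gripper's body (75 mm by 187 mm) begins 45 mm behind the grasp point.
Start: joints at [-1.129, 0.689, -0.195, 1.565, 0.157, 0.902, -0.215], TCP at [0.248, 0.574, 0.239] pointing down, gripper open.
Joint ranges: [-3.01, 3.01], [-0.46, 2.08], [-1.47, 1.51], [0.13, 2.56], [-1, 4.14], [0.04, 2.09], [-2.66, 2.66]. Speed limits (rad/s): [2.57, 2.57, 3.14, 3.14, 3.14, 3.14, 3.14].

### API

Orientations are given as a unit quaternion [x, y, z, w].
In Python, from plant import r, optics gives the robot as it stands.
- The arm moves only by the tool servo_tool, never from a script. Its arguments are lists of equal length, an entry for each row: "translation": the shift along the tool's x, y, z in m, a list of three; "turn": the turn, a rotation vector about the tool's x, y, z in rad, a list of three. In form: {"translation": [[dx, dy, dz], ...], "turn": [[rx, ry, rz], ...]}. A call has 1 to 10 rows; each row shifts and turns the commanded pose from where the row before left it, along the tool's axes as they then stand; what a row does not reach is not made up. A row lasts 1/8 s, in which the tool goes at most 62.5 mm and 10.7 degrees, less where a joint would pass 70% of its speed; a pose out of reach is approached as far as the arm can. A call is refused whole if a number of a shift passes 0.0625 or a number of a turn 0.188, either way. A call with a gripper value outside its range is refused whole. "grip" is the opening, from 0 (shut) to 1 (fully open), set as the call begins (left out, the last holds). The fingers move at their own pace and stop on an object; "grip_force" is the grip in N (left out, the last holds). Time passes only in rows, so rows that do not move let the fingers close. It gives the time, the measured TCP pose, the force, the opening and the grip force at its end, in the units of the state.
- r.get_state(): the state, without advancing time (a new reading comes with each control period).
- optics.snapshot(name): name is "scene" or "top" or "wrist"; returns a dict with "img" (384x512x3 uint8, red, green, blue), "z_map" (384x512 float32, m along the optical axis (not along the pixel's ray), 0 where there is no reading), "mtx" (3x3 intrinsics, pixels), "k1" (the pictures are not rectified: a ray, as slopes to the right and down, at radius r is drawn at 1 + k1 r^2 times it, then the intrinsics apply), "R" (3x3) and "t" (3): a world point X has camera coordinates R X + t. Camera axes: x right, y down, z forward; pixel columns grow to the right and rows downward; lengths in m; the calibration is good to about 2 mm. A picture is of the moment at which its call begins.
- r.finish_job(): hands the job in; it is judged then, once.
The state is a dict: "clock": time; "q": joint angles; "qd": joint speeds; "joint_torque": joint torques, N m; "tool_pos": TCP position; "eef_rot": TCP orientation; "contact_force": force on the tool from outside, world axes, zero at the start; "moment": the same for the moment, N m; "opening": opening from 0.0 (shut) to 1.0 (fully open); "finger_force": force on a finger pad.
Only numpy, scipy, OpenCV 4.12 (cv2) and the standard library are available. Lean on these libraries where they do the work, as an engineer would, in place of code of your own. Each camera call takes 0.05 s, during which the arm holds its last target. There are 200 camera calls.

## Working session

There is one attempt and no reset: what is moved stays moved. The work goes in short steps, Python scripts to look and compute and a tool call to move; the robot and the scene stay as the last step left them, time stands still between calls to the robot, and variables do not carry over. Pictures are saved under pics/ and viewed, at most 10 in all, crops included, and the job is handed in when it is done.

Besides the shell and the picture viewer there is one more tool, called after ">>>" by a JSON object that holds its "op" and its "data", one argument or row to a line. servo_tool: Moves the arm, as the interface text tells. Its arguments: {"type":"object","properties":{"translation":{"type":"array"},"turn":{"type":"array"},"grip":{"type":"number"},"grip_force":{"type":"number"}},"required":["translation","turn"]}

```bash
mkdir -p pics
cat > h.py <<'E'
import numpy as np, cv2
from plant import r, optics
def snap(n,name):
    s=optics.snapshot(n); cv2.imwrite(f'pics/{name}.png',s['img'][:,:,::-1]); np.savez(f'pics/{name}.npz',**s); return s
def load(name): return dict(np.load(f'pics/{name}.npz'))
def rays(s,px):
    px=np.float64(px).reshape(-1,2); K=s['mtx']
    d=np.c_[(px[:,0]-K[0,2])/K[0,0],(px[:,1]-K[1,2])/K[1,1]]; u=d.copy()
    for _ in range(20): u=d/(1+float(s['k1'])*(u**2).sum(1,keepdims=True))
    return np.c_[u,np.ones(len(u))]
def plane(s,px,z):
    c=-s['R'].T@s['t']; w=rays(s,px)@s['R']
    return c+w*((z-c[2])/w[:,2])[:,None]
def cloud(s):
    h,w=s['z_map'].shape; yy,xx=np.mgrid[:h,:w]
    P=rays(s,np.c_[xx.ravel(),yy.ravel()])*s['z_map'].reshape(-1,1)
    return ((P-s['t'])@s['R']).reshape(h,w,3)
E
python3 - <<'E'
from h import *
a=snap('scene','s0');b=snap('top','t0');c=snap('wrist','w0')
cv2.imwrite('pics/all.png',np.vstack([np.hstack([cv2.resize(x['img'],(400,300)) for x in (a,c)]),cv2.copyMakeBorder(cv2.resize(b['img'],(400,300)),0,0,0,400,0)])[:,:,::-1])
for x in(a,b,c): print(-x['R'].T@x['t'],x['R'][2],x['k1'],x['mtx'][0,0])
print(r.get_state())
E
```

```text
[ 0.19352926 -0.44622568  0.86437388] [ 0.3227226   0.52021055 -0.79071557] -0.014111341473291267 384.3406019827854
[0.41153427 0.08903433 0.9087706 ] [ 0.11566842  0.00855989 -0.993251  ] -0.018328340080009962 361.46202882206046
[0.18213508 0.60104892 0.3841459 ] [ 0.25204449 -0.11075266 -0.96135707] -0.03407417926826135 285.83266381468184
{'clock': 0.15, 'q': array([-1.12918816,  0.6898388 , -0.1945719 ,  1.56606401,  0.15732257,
        0.90248565, -0.21512969]), 'qd': array([ 0.00043508, -0.00261566, -0.00170063, -0.00426514, -0.00121725,
        0.00226472,  0.00079212]), 'joint_torque': array([-1.87300742e-03, -5.27855086e+01, -1.26868341e+00, -1.53586739e+01,
       -5.25090366e-02,  3.93094582e-03,  1.26617188e-04]), 'tool_pos': array([0.24770388, 0.57331415, 0.23807672]), 'eef_rot': array([ 2.02455356e-01,  9.79291243e-01, -6.93306728e-04, -1.00407957e-04]), 'contact_force': array([ 0.41567948, -0.27219809,  1.1683763 ]), 'moment': array([-0.02005413,  0.01883812,  0.06836553]), 'finger_force': 0.0, 'opening': 1.0086027455928521}
```

View pics/t0.png

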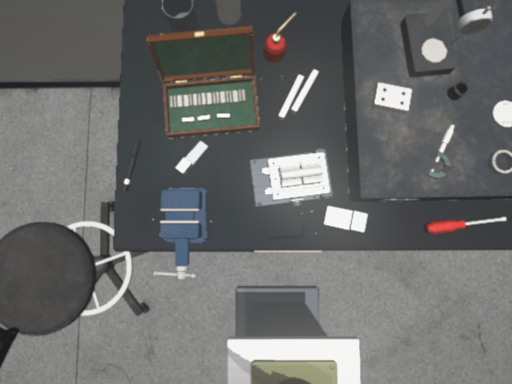

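View pics/all.png

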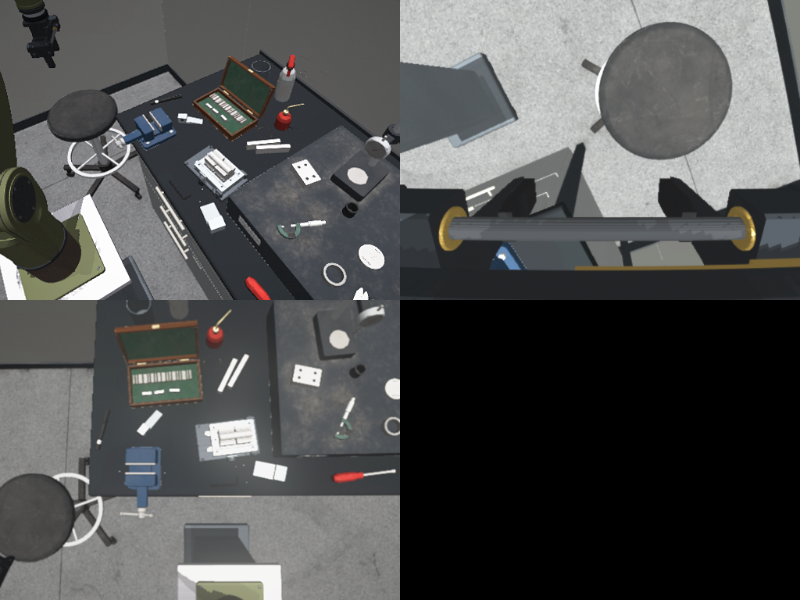

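The top view shows the narrow wedge at about (192,157), the levelling table at (290,178) with its open end on the left, the vise at (183,215), and the wide wedge at (346,219). Next I measure with masks and depth.

```bash
cat > m.py <<'E'
from h import *
for nm,zc in(('t0',0),('s0',0)):
    s=load(nm); P=cloud(s); g=s['img'].min(2); z=P[...,2]
    ok=s['z_map']>0
    # wedge: bright region near
    c=(P[...,1]>.1)&(P[...,1]<.4)&(P[...,0]>.35)&(P[...,0]<.7)&ok
    m=((g>110)&c&(z<.06)&(s['img'].max(2)-g.astype(int)<40)).astype(np.uint8)
    n,l,st,ce=cv2.connectedComponentsWithStats(m)
    for i in range(1,n):
        if st[i,4]>60:
            Q=P[l==i]; v,e=np.linalg.eigh(np.cov(Q[:,:2].T)); a=np.degrees(np.arctan2(e[1,1],e[0,1]))
            hi=Q[Q[:,2]>.022]; print(nm,'wedge?',st[i],Q.mean(0).round(4),a.round(1),np.sqrt(v*12).round(4),Q[:,2].max().round(3),'block',len(hi),np.median(hi,0).round(4) if len(hi) else 0)
    # table: heights
    c=(P[...,1]>-.22)&(P[...,1]<.14)&(P[...,0]>.28)&(P[...,0]<.58)&ok
    for lo,hi in((.007,.016),(.035,.045)):
        m=(c&(z>lo)&(z<hi)).astype(np.uint8)
        n,l,st,ce=cv2.connectedComponentsWithStats(m)
        for i in range(1,n):
            if st[i,4]>150:
                Q=P[l==i]; print(nm,lo,st[i],cv2.minAreaRect(Q[:,:2].astype(np.float32)*1000),np.median(Q[:,2]).round(4))
    m=(c&(z>.007)&(z<.1)).astype(np.uint8); Q=P[m>0]; print('all',cv2.minAreaRect(Q[:,:2].astype(np.float32)*1000))
s=load('t0')
cv2.imwrite('pics/tc.png',cv2.resize(s['img'][130:240,165:375,::-1],None,fx=3.8,fy=3.8,interpolation=cv2.INTER_CUBIC))
E
python3 m.py
```

```text
t0 wedge? [196 115  15   6  61] [0.6929 0.2213 0.0308] 98.2 [0.0109 0.0342] 0.037 block 57 [0.6917 0.2214 0.0321]
t0 wedge? [181 117  14   6  68] [0.6909 0.2611 0.0266] 88.0 [0.0152 0.035 ] 0.033 block 52 [0.6895 0.2592 0.0298]
t0 wedge? [175 141  33  33 434] [0.5966 0.2519 0.0146] 141.8 [0.03  0.097] 0.035 block 138 [0.5726 0.2695 0.0298]
t0 0.007 [250 163  65  44 840] ((533.4786376953125, 25.303661346435547), (108.22084045410156, 148.97915649414062), 7.083494663238525) 0.0119
t0 0.007 [331 208  22  22 307] ((442.26593017578125, -119.6146240234375), (47.26005935668945, 46.10435104370117), 76.86921691894531) 0.0108
t0 0.035 [ 268  161   64   39 1080] ((536.090087890625, -16.433975219726562), (93.36758422851562, 149.00192260742188), 2.4927456378936768) 0.04
all ((493.47015380859375, -59.6685791015625), (189.13037109375, 318.43426513671875), 3.4459543228149414)
s0 wedge? [227 145  33  14 237] [0.5978 0.2527 0.0135] 135.6 [0.045  0.0945] 0.033 block 67 [0.5749 0.2665 0.0291]
s0 wedge? [187 266  41  60 679] [ 0.3741  0.2435 -0.7807] 89.9 [0.048  0.2997] -0.77 block 0 0
s0 0.007 [236 188  36  39 418] ((529.3438110351562, 58.73603057861328), (110.42064666748047, 77.78522491455078), 7.985682964324951) 0.0118
s0 0.007 [260 229  48  29 320] ((532.2796020507812, -53.12355041503906), (88.14356994628906, 93.73023223876953), 7.3764190673828125) 0.0118
s0 0.007 [260 263  21  25 226] ((439.0240478515625, -119.66490173339844), (55.83403778076172, 46.727054595947266), 6.2341132164001465) 0.0108
s0 0.035 [249 202  57  48 749] ((531.6859741210938, -20.745712280273438), (86.64024353027344, 143.72654724121094), 4.794939041137695) 0.0401
all ((495.37823486328125, -61.49951171875), (189.97215270996094, 313.9950866699219), 4.012653350830078)
```

View pics/tc.png

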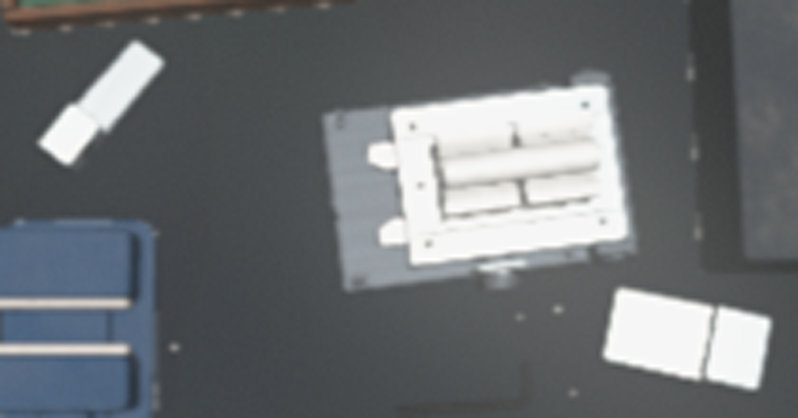

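The crop shows the block at (68,133) and the thin end at about (150,52), so the tip points up and to the right. The slab's left corners are at (325,113) and (345,290). The vise's edge, at (155,220), is near the wedge. Next I refine these measurements and check the clearance to the vise.

```bash
cat > m2.py <<'E'
from h import *
from scipy.spatial.transform import Rotation as Ro
s=load('t0'); P=cloud(s); g=s['img'].min(2)
# wedge outline
m=((g>110)).astype(np.uint8); n,l,st,ce=cv2.connectedComponentsWithStats(m); i=l[157,192]
Q=P[(l==i)]; 
th=np.radians(-38.2)
for _ in range(1):
    u=np.array([np.cos(th),np.sin(th)])
    blk=Q[(Q[:,2]>.024)&(Q[:,2]<.034)][:,:2]; slp=Q[(Q[:,2]<.016)][:,:2]
    print('blk rect',cv2.minAreaRect(blk.astype(np.float32)*1000),'slope rect',cv2.minAreaRect(slp.astype(np.float32)*1000))
    d=slp.mean(0)-blk.mean(0); print('axis',np.degrees(np.arctan2(d[1],d[0])))
# upsampled bright contour -> top quads
im=cv2.resize(g[130:185,165:220],None,fx=8,fy=8,interpolation=cv2.INTER_CUBIC)
c=max(cv2.findContours((im>105).astype(np.uint8),0,1)[0],key=cv2.contourArea)[:,0]
px=(c+.5)/8-.5+[165,130]
W30=plane(s,px,.03); W9=plane(s,px,.009); W=np.where(((W30[:,:2]-blk.mean(0))@u<.017)[:,None],W30,W9)[:,:2]
a=(W-blk.mean(0))@u; b=(W-blk.mean(0))@[-u[1],u[0]]
print('along',a.min(),a.max(),'block sides',b[(a<.01)&(a>-.01)].min(),b[(a<.01)&(a>-.01)].max(),)
for sg in(1,-1):
    k=(a>.025)&(a<.07)&(b*sg>0); f=np.polyfit(a[k],b[k],1); print('side',sg,np.degrees(np.arctan(f[0])),f[1])
# slab corners
sl=plane(s,(np.array([[325,113],[345,290]])+.5)/3.8-.5+[165,130],.012); print('slab corners',sl,np.linalg.norm(sl[0]-sl[1]))
# plate
z=P[...,2]; c=(P[...,1]>-.12)&(P[...,1]<.1)&(P[...,0]>.42)&(P[...,0]<.62)&(z>.036)&(z<.044)
im=g[150:215,245:340]; im=cv2.resize(im,None,fx=8,fy=8,interpolation=cv2.INTER_CUBIC)
# vise
B=blk.mean(0); v=(P[...,1]>.1)&(P[...,1]<.4)&(P[...,0]>.3)&(P[...,0]<.7)&(z>.05)
V=P[v]; a=(V[:,:2]-B)@u; b=(V[:,:2]-B)@[-u[1],u[0]]
print('vise max z',V[V[:,0]<.6][:,2].max())
k=(abs(b)<.16)&(abs(a)<.12); 
print('near: body-frame |a|<.045,|b|<.1:',((abs(a)<.045)&(abs(b)<.1)).sum()); kk=np.argsort(np.maximum(abs(a)/.0375,abs(b)/.0935))[:5]; print(np.c_[a,b,V][kk].round(3))
E
python3 m2.py
```

```text
blk rect ((573.0391845703125, 270.3857421875), (24.003469467163086, 33.777740478515625), 53.067108154296875) slope rect ((598.9006958007812, 253.73065185546875), (32.354164123535156, 99.23564147949219), 46.545379638671875)
axis -36.417849535240826
along -0.018119315287254467 0.08014837862220787 block sides -0.014973956911327482 0.014419982796647135
side 1 -2.931772156345692 0.01765701236421749
side -1 -0.84566560685727 -0.013649438672477721
slab corners [[0.58978318 0.10356698 0.012     ]
 [0.4721553  0.09062303 0.012     ]] 0.11833791888328082
vise max z 0.08638613379795948
near: body-frame |a|<.045,|b|<.1: 121
[[-0.028 -0.073  0.505  0.23   0.081]
 [-0.03  -0.072  0.505  0.232  0.081]
 [-0.027 -0.075  0.505  0.228  0.079]
 [-0.03  -0.075  0.502  0.23   0.082]
 [-0.025 -0.077  0.505  0.226  0.079]]
```

>>> {"op": "servo_tool", "data": {
  "translation": [
    [-0.0425,-0.0152,0.004],
    [-0.0425,-0.0152,0.004],
    [-0.0425,-0.0152,0.004],
    [-0.0425,-0.0152,0.004],
    [-0.0425,-0.0152,0.004],
    [-0.0425,-0.0152,0.004],
    [-0.0425,-0.0152,0.004],
    [-0.0425,-0.0152,0.004],
    [-0.0425,-0.0152,0.004],
    [-0.0425,-0.0152,0.004]
  ],
  "turn": [
    [0,0,0],
    [0,0,0],
    [0,0,0],
    [0,0,0],
    [0,0,0],
    [0,0,0],
    [0,0,0],
    [0,0,0],
    [0,0,0],
    [0,0,0]
  ],
  "grip": 0.6
}}

```text
clock: 1.4
tool_pos: [0.5785, 0.2645, 0.1983]
eef_rot: [0.202, 0.979, -0.0, -0.0]
contact_force: [0.1, -0.5, -0.2]
opening: 0.598
finger_force: 0.0
```

>>> {"op": "servo_tool", "data": {
  "translation": [
    [0,0,0],
    [0,0,0],
    [0,0,0]
  ],
  "turn": [
    [0,0,0.13],
    [0,0,0.135],
    [0,0,0]
  ]
}}

```text
clock: 1.78
tool_pos: [0.5775, 0.2656, 0.1984]
eef_rot: [0.329, 0.944, -0.0, -0.0]
contact_force: [-0.4, 0.3, 0.2]
opening: 0.598
finger_force: 0.0
```

Run:
```python
from h import *
snap('wrist','w1'); s=r.get_state(); print(s['clock'],s['tool_pos'],s['eef_rot'],s['opening'],s['contact_force'])
```

```text
1.825 [0.57750514 0.26573935 0.19850323] [ 3.28734897e-01  9.44422205e-01 -2.47591438e-04 -7.67773131e-05] 0.5984077924686096 [-0.19572866 -0.16130634  0.58254537]
```

View pics/w1.png

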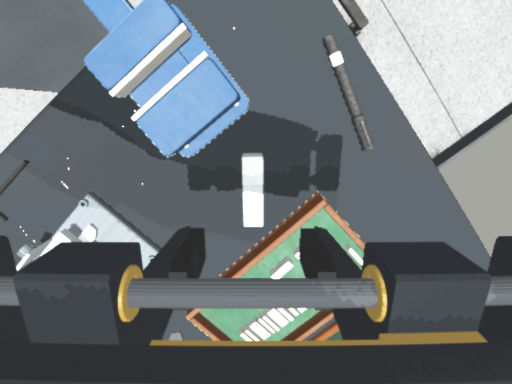

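The wrist view shows the wedge almost upright in the image, with the block at (253,165) and the thin end at (253,225). The nearest vise corner is at about (180,155). Next I measure the block and the vise in the tool's frame.

```bash
cat > m3.py <<'E'
from h import *
from scipy.spatial.transform import Rotation as Ro
s=load('w1'); st=r.get_state(); P=cloud(s); g=s['img'].min(2); T=st['tool_pos']; R=Ro.from_quat(st['eef_rot']).as_matrix()
n,l,sta,ce=cv2.connectedComponentsWithStats((g>130).astype(np.uint8)); i=l[165,253]; print(sta[i])
Q=P[l==i]; b=Q[(Q[:,2]>.024)&(Q[:,2]<.035)]; sl=Q[Q[:,2]<.018]
print('block',cv2.minAreaRect(b[:,:2].astype(np.float32)*1000),np.median(b[:,2]),'all',cv2.minAreaRect(Q[:,:2].astype(np.float32)*1000))
d=sl.mean(0)-b.mean(0); print('axis',np.degrees(np.arctan2(d[1],d[0])),'tool x ang',np.degrees(np.arctan2(R[1,0],R[0,0])))
c=np.array(cv2.minAreaRect(b[:,:2].astype(np.float32))[0]); print('block in tool',(np.r_[c,.03]-T)@R)
V=P[(P[...,2]>.06)&(P[...,2]<.1)&(P[...,0]<.56)&(P[...,1]>.1)&(s['img'][...,2]>s['img'][...,0]+30)]; v=(V-T)@R-np.r_[((np.r_[c,.03]-T)@R)[:2],0]
k=np.argsort(np.maximum(abs(v[:,0])/.0375,abs(v[:,1])/.0935))[:6]; print(np.c_[v,V][k].round(4))
print('xmin in y<.1',np.sort(v[abs(v[:,1])<.1][:,0])[:4])
# table: plate / vblock front face from top & slab front
s=load('t0');P=cloud(s);z=P[...,2]
th=np.radians(-83.7);x=np.array([np.cos(th),np.sin(th)]);y=np.array([-x[1],x[0]]);O=np.array([.542,-.002])
L=np.c_[(P[...,:2].reshape(-1,2)-O)@x,(P[...,:2].reshape(-1,2)-O)@y,z.ravel()]
for lo,hi,yy in((.008,.016,.05),(.036,.044,.04),(.075,.1,.02)):
    k=(L[:,2]>lo)&(L[:,2]<hi)&(abs(L[:,1])<yy)&(L[:,0]>-.13)&(L[:,0]<.12); print(lo,np.percentile(L[k,0],[0,1,3,97,99,100]).round(4))
k=(L[:,2]>.008)&(L[:,2]<.1)&(L[:,0]>-.09)&(L[:,0]<.09)&(abs(L[:,1])<.08); print('y',np.percentile(L[k,1],[0,1,2,98,99,100]))
for sg in (1,-1): # slab side edges yaw
  pts=[]
  for a in np.arange(-.09,.06,.005):
    q=L[(abs(L[:,0]-a)<.003)&(L[:,2]>.008)&(L[:,2]<.015)&(L[:,1]*sg>.03)&(abs(L[:,1])<.07)]
    if len(q): pts.append((a,sg*(sg*q[:,1]).max()))
  pts=np.array(pts); f=np.polyfit(pts[:,0],pts[:,1],1); print('edge',sg,np.degrees(f[0]),f[1])
pts=[]
for a in np.arange(-.055,.056,.005):
    q=L[(abs(L[:,1]-a)<.003)&(L[:,2]>.008)&(L[:,2]<.015)&(L[:,0]<-.05)&(L[:,0]>-.13)]
    if len(q): pts.append((a,q[:,0].min()))
pts=np.array(pts); f=np.polyfit(pts[:,0],pts[:,1],1); print('front',np.degrees(-f[0]),f[1])
E
python3 m3.py
```

```text
[ 241  154   23   74 1582]
block ((571.60546875, 268.7757263183594), (23.366783142089844, 34.0587043762207), 52.22411346435547) 0.029807710590061202 all ((578.474365234375, 264.0935974121094), (26.750043869018555, 145.40985107421875), 52.10199737548828)
axis -37.02278045507062 tool x ang 141.61598523536014
block in tool [ 0.00651296 -0.00119595  0.16850376]
[[ 0.0284 -0.0712  0.1384  0.5051  0.2307  0.0601]
 [ 0.0287 -0.0709  0.1219  0.5051  0.231   0.0767]
 [ 0.0288 -0.0715  0.1208  0.5046  0.2306  0.0778]
 [ 0.0288 -0.0705  0.1279  0.5053  0.2314  0.0707]
 [ 0.0276 -0.0721  0.1224  0.5052  0.2295  0.0761]
 [ 0.0275 -0.0722  0.1305  0.5052  0.2293  0.0681]]
xmin in y<.1 [0.02403886 0.02519612 0.02522934 0.02526313]
0.008 [-0.1031 -0.1021 -0.1012  0.0902  0.0916  0.0927]
0.036 [-0.058  -0.0573 -0.0561  0.0781  0.0795  0.0807]
0.075 [-0.0349 -0.0338 -0.0322  0.0579  0.0599  0.0615]
y [-0.07124377 -0.06137185 -0.05880128  0.05785287  0.05916738  0.06454648]
edge 1 0.8442580237074223 0.05953866325720853
edge -1 0.9908942262292781 -0.0576632857465863
front 1.0491509500016856 -0.10157379109681625
```

>>> {"op": "servo_tool", "data": {
  "translation": [
    [0.0044,-0.001,0.04],
    [0,0,0.04],
    [0,0,0],
    [0,0,0],
    [-0.0052,0,0.0193],
    [-0.0052,0,0.0193],
    [-0.0047,0,0.0174],
    [-0.0047,0,0.0174],
    [-0.0047,0,0.0174],
    [-0.0036,0,0.0135]
  ],
  "turn": [
    [0,0,-0.012],
    [0,0,0],
    [0,0.131,0],
    [0,0.131,0],
    [0,0,0],
    [0,0,0],
    [0,0,0],
    [0,0,0],
    [0,0,0],
    [0,0,0]
  ]
}}

```text
clock: 3.08
tool_pos: [0.5734, 0.2676, 0.0094]
eef_rot: [0.321, 0.938, 0.042, -0.124]
contact_force: [1.0, 0.4, 0.5]
opening: 0.601
finger_force: 0.0
```

>>> {"op": "servo_tool", "data": {
  "translation": [
    [0,0,0]
  ],
  "turn": [
    [0,0,0]
  ]
}}

```text
clock: 3.2
tool_pos: [0.573, 0.2672, 0.0094]
eef_rot: [0.322, 0.938, 0.042, -0.124]
contact_force: [-0.3, 0.1, 0.0]
opening: 0.599
finger_force: 0.0
```

>>> {"op": "servo_tool", "data": {
  "translation": [
    [-0.0008,0,0.0029],
    [0,0,0]
  ],
  "turn": [
    [0,0,0],
    [0,0,0]
  ]
}}

```text
clock: 3.45
tool_pos: [0.5741, 0.2677, 0.0081]
eef_rot: [0.322, 0.938, 0.043, -0.123]
contact_force: [-0.4, -0.4, 1.1]
opening: 0.603
finger_force: 0.0
```

>>> {"op": "servo_tool", "data": {
  "translation": [
    [0,0,0],
    [0,0,0],
    [0,0,0],
    [0,0,0],
    [0,0,0],
    [0,0,0]
  ],
  "turn": [
    [0,0,0],
    [0,0,0],
    [0,0,0],
    [0,0,0],
    [0,0,0],
    [0,0,0]
  ],
  "grip": 0,
  "grip_force": 50
}}

```text
clock: 4.2
tool_pos: [0.574, 0.2678, 0.0079]
eef_rot: [0.322, 0.938, 0.043, -0.123]
contact_force: [0.8, 0.7, 1.4]
opening: 0.268
finger_force: 50.0
```

>>> {"op": "servo_tool", "data": {
  "translation": [
    [0.0052,0,-0.0193],
    [0.0052,0,-0.0193],
    [0.0052,0,-0.0193],
    [0.0052,0,-0.0193],
    [0,0,0],
    [0,0,0],
    [0,0,0],
    [0,0,0],
    [0,0,0],
    [0,0,0]
  ],
  "turn": [
    [0,0,0],
    [0,0,0],
    [0,0,0],
    [0,0,0],
    [-0.0406,0,0.1515],
    [-0.0406,0,0.1515],
    [-0.0406,0,0.1515],
    [-0.0406,0,0.1515],
    [-0.0406,0,0.1515],
    [0,0,0]
  ]
}}

```text
clock: 5.45
tool_pos: [0.5729, 0.2678, 0.0886]
eef_rot: [0.655, 0.744, 0.086, -0.098]
contact_force: [-0.8, 0.5, -1.9]
opening: 0.267
finger_force: 50.0
```

```bash
cat > m4.py <<'E'
from h import *
from scipy.spatial.transform import Rotation as Ro
import sys
st=r.get_state(); T=st['tool_pos']; R=Ro.from_quat(st['eef_rot']).as_matrix()
print(st['clock'],T.round(4),'xaxis ang',np.degrees(np.arctan2(R[1,0],R[0,0])).round(2)); print(R.round(3))
th=np.radians(-82.7);x=np.array([np.cos(th),np.sin(th)]);y=np.array([-x[1],x[0]])
O=np.array([.542,-.002])+x*-.0025+y*.001
print('TCP in table',((T[:2]-O)@x).round(4),((T[:2]-O)@y).round(4))
np.savez('frame.npz',x=x,y=y,O=O)
E
python3 m4.py
python3 - <<'E'
from h import *
a=snap('scene','s1');b=snap('top','t1');c=snap('wrist','w2')
z=lambda s,y,x,h,w:cv2.resize(s['img'][y:y+h,x:x+w],(400,300),interpolation=cv2.INTER_CUBIC)
cv2.imwrite('pics/c1.png',np.vstack([np.hstack([z(a,150,200,120,160),z(b,130,200,120,160)]),np.hstack([z(c,0,0,384,512),z(c,120,170,120,160)])])[:,:,::-1])
E
```

```text
5.45 [0.5729 0.2678 0.0886] xaxis ang 97.33
[[-0.123  0.992 -0.034]
 [ 0.958  0.128  0.257]
 [ 0.259 -0.001 -0.966]]
TCP in table -0.2612 0.0639
```

View pics/c1.png

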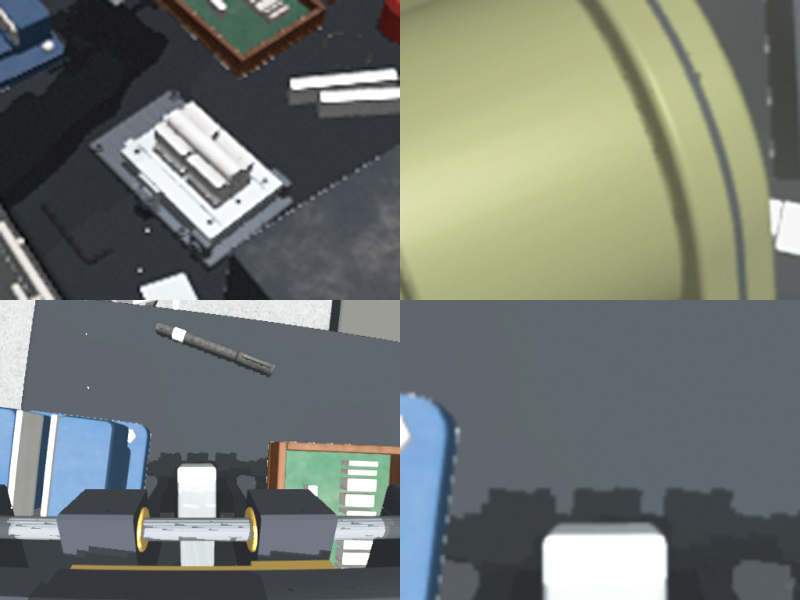

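The scene view shows the table undisturbed. The wrist view shows the wedge held between the fingers and pointing forward, with the block's back edge at (196,465). Next I check how it sits in the hand from the depth map.

```bash
cat > m5.py <<'E'
from h import *
from scipy.spatial.transform import Rotation as Ro
import sys
s=load(sys.argv[1]); st=r.get_state(); T=st['tool_pos']; R=Ro.from_quat(st['eef_rot']).as_matrix(); P=cloud(s)
h=R[:,0].copy(); h[2]=0; h/=np.linalg.norm(h); F=np.c_[-h,np.cross([0,0,1],-h),[0,0,1]]  # level wedge-like frame
L=(P-T)@F
k=(abs(L[...,0]+.0)<.03)&(abs(L[...,1])<.016)&(L[...,2]>.005)&(L[...,2]<.03)&(s['img'].min(2)>100)&(s['z_map']>0)
Q=L[k]; print(len(Q),np.percentile(Q,[1,5,50,95,99],axis=0).round(4))
t=Q[Q[:,2]>np.median(Q[:,2])-.004]; A=np.c_[t[:,:2],np.ones(len(t))]; f=np.linalg.lstsq(A,t[:,2],rcond=None)[0]
print('top plane slope deg',np.degrees(f[:2]).round(2),f[2].round(4),'n',len(t))
print('block rect',cv2.minAreaRect(t[:,:2].astype(np.float32)*1000))
sl=L[(abs(L[...,1])<.016)&(L[...,0]>.025)&(L[...,0]<.08)&(L[...,2]<.012)&(L[...,2]>-.02)&(s['z_map']>0)]
if len(sl)>20: print('slope part',len(sl),np.degrees(np.arctan(np.polyfit(sl[:,0],sl[:,2],1)[0])),sl[:,0].min(),sl[:,0].max())
E
python3 m5.py w2
```

```text
3293 [[-0.0182 -0.013   0.0108]
 [-0.0176 -0.0119  0.0205]
 [-0.0031 -0.0013  0.0223]
 [ 0.0115  0.0098  0.0234]
 [ 0.0129  0.011   0.0239]]
top plane slope deg [ 0.23 -0.18] 0.0223 n 3196
block rect ((-2.1144676208496094, -1.0201244354248047), (32.53814697265625, 24.255586624145508), 0.2902649939060211)
slope part 1343 -11.821055044009091 0.03615619415425602 0.05734738688654755
```

>>> {"op": "servo_tool", "data": {
  "translation": [
    [-0.0223,-0.0126,0.0055],
    [-0.0223,-0.0126,0.0055],
    [-0.0223,-0.0126,0.0055],
    [-0.0223,-0.0126,0.0055],
    [-0.0223,-0.0126,0.0055],
    [0,0,0]
  ],
  "turn": [
    [0,0,0],
    [0,0,0],
    [0,0,0],
    [0,0,0],
    [0,0,0],
    [0,0,0]
  ]
}}

```text
clock: 6.35
tool_pos: [0.5235, 0.1575, 0.0314]
eef_rot: [0.657, 0.743, 0.085, -0.098]
contact_force: [-0.5, -0.4, -2.3]
opening: 0.264
finger_force: 50.0
```

```bash
python3 m4.py
python3 - <<'E'
from h import *
a=snap('scene','s2');c=snap('wrist','w3');b=snap('top','t2')
z=lambda s,y,x,h,w,W,H:cv2.resize(s['img'][y:y+h,x:x+w],(W,H),interpolation=cv2.INTER_CUBIC)
cv2.imwrite('pics/c2.png',np.vstack([z(a,170,200,60,140,800,343),np.hstack([z(c,120,0,264,512,400,206),z(b,130,200,100,160,400,206)])])[:,:,::-1])
E
```

```text
6.35 [0.5235 0.1575 0.0314] xaxis ang 97.04
[[-0.118  0.992 -0.034]
 [ 0.959  0.123  0.256]
 [ 0.258 -0.003 -0.966]]
TCP in table -0.158 0.0009
```

View pics/c2.png

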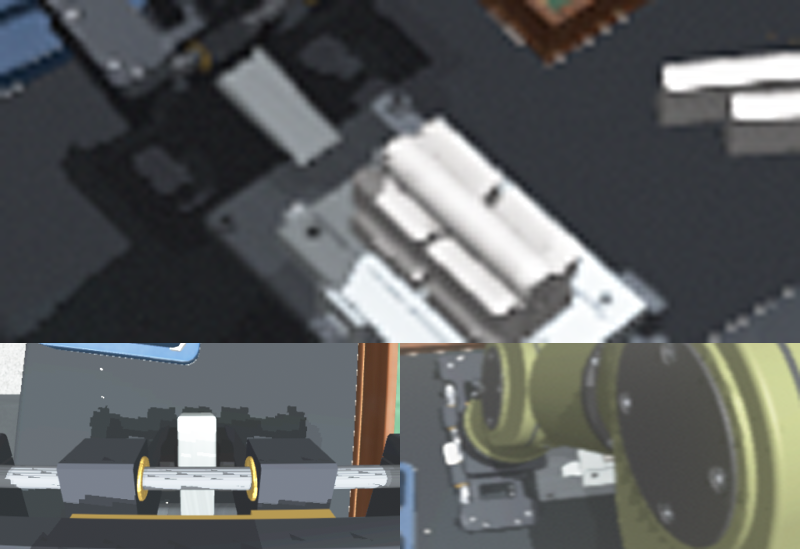

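The scene crop shows the thin end above the slab's front, with its corners at (303,165) and (342,137), pointed at the gap between the pads at (282,215) and (395,100). Next I measure the lateral fit in this one camera.

```bash
cat > m6.py <<'E'
from h import *
import sys
f=np.load('frame.npz'); x,y,O=f['x'],f['y'],f['O']
def loc(s):
    P=cloud(s); D=P[...,:2]-O; return np.dstack([D@x,D@y,P[...,2]])
def edge(s,px,zz):
    W=plane(s,px,zz)[:,:2]-O; return np.c_[W@x,W@y]
for nm in ('s0','t0'):
    s=load(nm); L=loc(s); ok=s['z_map']>0
    for a in (-.095,-.088,-.080):
        q=L[ok&(abs(L[...,0]-a)<.004)&(abs(L[...,2]-.012)<.004)&(abs(L[...,1])<.075)]; print(nm,'slab y',a,q[:,1].min().round(4),q[:,1].max().round(4),len(q))
    q=L[ok&(L[...,2]>.0155)&(L[...,2]<.021)&(L[...,0]>-.08)&(L[...,0]<-.05)&(abs(L[...,1])<.06)]
    for sg in(1,-1):
        p=q[q[:,1]*sg>0]; print(' pad',sg,len(p),p.min(0).round(4) if len(p) else '',p.max(0).round(4) if len(p) else '')
    q=L[ok&(abs(L[...,2]-.012)<.004)&(L[...,0]<-.085)&(L[...,0]>-.13)&(abs(L[...,1])<.05)]; print(' front x',np.percentile(q[:,0],[0,2]).round(4))
s=load(sys.argv[1]); L=loc(s); g=s['img'].min(2)
u=float(sys.argv[2])
k=(g>85)&(abs(L[...,1])<.025)&(L[...,0]>-.13)&(L[...,0]<-.05)&(L[...,2]>u)&(L[...,2]<u+.02)&(s['z_map']>0)
q=L[k]; 
for a in np.arange(-.13,-.05,.01):
    p=q[abs(q[:,0]-a)<.004]
    if len(p): print('wedge x',a.round(3),'y',p[:,1].min().round(4),p[:,1].max().round(4),'z',np.median(p[:,2]).round(4))
print('tip x',np.percentile(q[:,0],[97,100]).round(4))
E
python3 m6.py s2 0.016
```

```text
s0 slab y -0.095 -0.0595 0.0576 59
s0 slab y -0.088 -0.0598 0.0604 96
s0 slab y -0.08 -0.0601 0.06 108
 pad 1 5 [-0.0695  0.0226  0.0156] [-0.0645  0.0453  0.0193]
 pad -1 7 [-0.0703 -0.0461  0.0157] [-0.0631 -0.02    0.0195]
 front x [-0.0981 -0.0974]
t0 slab y -0.095 -0.0593 0.059 147
t0 slab y -0.088 -0.0599 0.0592 142
t0 slab y -0.08 -0.0591 0.0594 147
 pad 1 43 [-0.078   0.0017  0.0156] [-0.0549  0.047   0.0209]
 pad -1 39 [-0.0782 -0.0454  0.0156] [-0.0549 -0.009   0.0206]
 front x [-0.1    -0.0997]
wedge x -0.13 y -0.0105 0.0119 z 0.0344
wedge x -0.12 y -0.0113 0.0116 z 0.0339
wedge x -0.11 y -0.0115 0.0128 z 0.0319
wedge x -0.1 y -0.0113 0.0116 z 0.0306
wedge x -0.09 y -0.0113 0.0126 z 0.0282
wedge x -0.08 y -0.0092 0.0129 z 0.0268
wedge x -0.07 y -0.0236 -0.0218 z 0.0166
tip x [-0.0736 -0.0646]
```

>>> {"op": "servo_tool", "data": {
  "translation": [
    [-0.0013,0,0.0048],
    [-0.0013,0,0.0048],
    [0,0,0],
    [0,0,0]
  ],
  "turn": [
    [0,0,0],
    [0,0,0],
    [0,0,0],
    [0,0,0]
  ]
}}

```text
clock: 7.0
tool_pos: [0.5238, 0.1601, 0.0222]
eef_rot: [0.656, 0.744, 0.086, -0.098]
contact_force: [-0.1, -0.5, -1.8]
opening: 0.271
finger_force: 50.0
```

>>> {"op": "servo_tool", "data": {
  "translation": [
    [-0.0002,0,0.0008],
    [0,0,0],
    [0,0,0]
  ],
  "turn": [
    [0,0,0],
    [0,0,0],
    [0,0,0]
  ]
}}

```text
clock: 7.38
tool_pos: [0.5239, 0.1599, 0.0215]
eef_rot: [0.656, 0.744, 0.086, -0.098]
contact_force: [1.0, 0.6, -2.9]
opening: 0.266
finger_force: 50.0
```

>>> {"op": "servo_tool", "data": {
  "translation": [
    [-0.0002,0,0.0008],
    [0,0,0],
    [0,0,0]
  ],
  "turn": [
    [0,0,0],
    [0,0,0],
    [0,0,0]
  ]
}}

```text
clock: 7.75
tool_pos: [0.5238, 0.16, 0.0206]
eef_rot: [0.656, 0.744, 0.086, -0.098]
contact_force: [0.4, -1.1, -2.6]
opening: 0.265
finger_force: 50.0
```

>>> {"op": "servo_tool", "data": {
  "translation": [
    [-0.0002,0,0.0008],
    [0,0,0],
    [0,0,0]
  ],
  "turn": [
    [0,0,0],
    [0,0,0],
    [0,0,0]
  ]
}}

```text
clock: 8.12
tool_pos: [0.5239, 0.16, 0.0198]
eef_rot: [0.656, 0.744, 0.086, -0.098]
contact_force: [0.7, 1.0, -2.0]
opening: 0.265
finger_force: 50.0
```

>>> {"op": "servo_tool", "data": {
  "translation": [
    [-0.0002,0,0.0006],
    [0,0,0],
    [0,0,0]
  ],
  "turn": [
    [0,0,0],
    [0,0,0],
    [0,0,0]
  ]
}}

```text
clock: 8.5
tool_pos: [0.5239, 0.1601, 0.0194]
eef_rot: [0.656, 0.744, 0.087, -0.098]
contact_force: [0.1, 0.0, 1.5]
opening: 0.263
finger_force: 50.0
```

>>> {"op": "servo_tool", "data": {
  "translation": [
    [-0.0058,0,-0.00155],
    [-0.0058,0,-0.00155],
    [-0.0058,0,-0.00155],
    [-0.0058,0,-0.00155],
    [-0.0058,0,-0.00155],
    [-0.0058,0,-0.00155],
    [-0.0058,0,-0.00155],
    [-0.0039,0,-0.001],
    [0,0,0],
    [0,0,0]
  ],
  "turn": [
    [0,0,0],
    [0,0,0],
    [0,0,0],
    [0,0,0],
    [0,0,0],
    [0,0,0],
    [0,0,0],
    [0,0,0],
    [0,0,0],
    [0,0,0]
  ]
}}

```text
clock: 9.75
tool_pos: [0.5298, 0.1148, 0.0198]
eef_rot: [0.655, 0.744, 0.087, -0.098]
contact_force: [-0.5, 4.7, 8.5]
opening: 0.265
finger_force: 50.0
```

```bash
python3 m4.py
cat > m7.py <<'E'
from h import *
import sys
n=sys.argv[1]
a=snap('scene','s'+n);c=snap('wrist','wr'+n)
z=lambda s,y,x,h,w,W,H:cv2.resize(s['img'][y:y+h,x:x+w],(W,H),interpolation=cv2.INTER_CUBIC)
cv2.imwrite(f'pics/d{n}.png',np.vstack([z(a,170,200,60,140,800,343),np.hstack([z(c,120,0,264,512,400,206),z(a,185,225,31,60,400,206)])])[:,:,::-1])
f=np.load('frame.npz'); x,y,O=f['x'],f['y'],f['O']
for nm in('s0','s'+n):
    s=load(nm); P=cloud(s); D=P[...,:2]-O; L=np.dstack([D@x,D@y,P[...,2]])
    # plate top: fit plane on fixed pixel sets (both views)
    k=(abs(L[...,2]-.041)<.006)&(L[...,0]>-.055)&(L[...,0]<.07)&(abs(L[...,1])<.048)&(s['z_map']>0)&(s['img'].min(2)>90)
    q=L[k]; A=np.c_[q[:,0]-.075,np.ones(len(q))]
    for _ in range(3):
        g=np.linalg.lstsq(A,q[:,2],rcond=None)[0]; e=abs(A@g-q[:,2]); A,q=A[e<.002],q[e<.002]
    print(nm,'plate tilt rad',-g[0].round(4),'hinge h',g[1].round(4),len(q))
E
python3 m7.py 3
```

```text
9.75 [0.5298 0.1148 0.0198] xaxis ang 97.24
[[-0.122  0.992 -0.032]
 [ 0.958  0.126  0.258]
 [ 0.26   0.001 -0.966]]
TCP in table -0.1149 0.0018
s0 plate tilt rad -0.0027 hinge h 0.0406 395
s3 plate tilt rad -0.0036 hinge h 0.0405 424
```

View pics/d3.png

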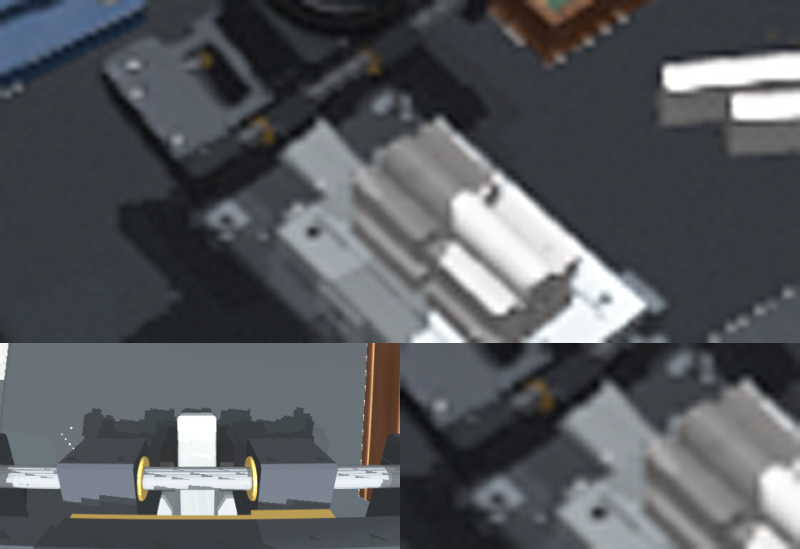

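The thin end is now in the slot below the free edge and the plate is still at rest. The body keeps clear of the V-block. I now advance toward contact.

>>> {"op": "servo_tool", "data": {
  "translation": [
    [-0.0021,0,-0.0009],
    [-0.0022,0,-0.0006],
    [-0.0022,0,-0.0006],
    [-0.0022,0,-0.0006],
    [0,0,0],
    [0,0,0]
  ],
  "turn": [
    [0,0,0],
    [0,0,0],
    [0,0,0],
    [0,0,0],
    [0,0,0],
    [0,0,0]
  ]
}}

```text
clock: 10.6
tool_pos: [0.5308, 0.1055, 0.0198]
eef_rot: [0.655, 0.744, 0.087, -0.098]
contact_force: [-1.0, 4.2, 6.6]
opening: 0.266
finger_force: 50.0
```

>>> {"op": "servo_tool", "data": {
  "translation": [
    [-0.0019,0,-0.0005],
    [-0.0019,0,-0.0005],
    [0,0,0],
    [0,0,0]
  ],
  "turn": [
    [0,0,0],
    [0,0,0],
    [0,0,0],
    [0,0,0]
  ]
}}

```text
clock: 11.1
tool_pos: [0.5308, 0.1041, 0.0198]
eef_rot: [0.654, 0.744, 0.087, -0.1]
contact_force: [-1.6, 9.9, 3.6]
opening: 0.266
finger_force: 50.0
```

```bash
python3 m4.py;python3 m7.py 4
```

```text
11.1 [0.5308 0.1041 0.0198] xaxis ang 97.36
[[-0.124  0.992 -0.034]
 [ 0.957  0.128  0.26 ]
 [ 0.263 -0.    -0.965]]
TCP in table -0.1042 0.0013
s0 plate tilt rad -0.0027 hinge h 0.0406 395
s4 plate tilt rad -0.0036 hinge h 0.0405 418
```

>>> {"op": "servo_tool", "data": {
  "translation": [
    [-0.0019,0,-0.0005],
    [-0.0019,0,-0.0005],
    [0,0,0],
    [0,0,0]
  ],
  "turn": [
    [0,0,0],
    [0,0,0],
    [0,0,0],
    [0,0,0]
  ]
}}

```text
clock: 11.7
tool_pos: [0.5305, 0.1038, 0.0201]
eef_rot: [0.653, 0.745, 0.088, -0.101]
contact_force: [-1.5, 15.7, 1.5]
opening: 0.271
finger_force: 50.0
```

>>> {"op": "servo_tool", "data": {
  "translation": [
    [-0.0019,0,-0.0005],
    [-0.0019,0,-0.0005],
    [0,0,0],
    [0,0,0]
  ],
  "turn": [
    [0,0,0],
    [0,0,0],
    [0,0,0],
    [0,0,0]
  ]
}}

```text
clock: 12.2
tool_pos: [0.5306, 0.1006, 0.0201]
eef_rot: [0.653, 0.745, 0.088, -0.102]
contact_force: [-1.5, 17.7, 1.8]
opening: 0.269
finger_force: 50.0
```

```bash
python3 m4.py;python3 m7.py 5; python3 m5.py wr5
```

```text
12.2 [0.5306 0.1006 0.0201] xaxis ang 97.58
[[-0.127  0.991 -0.037]
 [ 0.955  0.132  0.265]
 [ 0.268 -0.001 -0.964]]
TCP in table -0.1007 0.0007
s0 plate tilt rad -0.0027 hinge h 0.0406 395
s5 plate tilt rad 0.0018 hinge h 0.0404 404
3331 [[-0.0184 -0.0127  0.0076]
 [-0.0176 -0.0116  0.0203]
 [-0.003  -0.001   0.0222]
 [ 0.0116  0.01    0.0233]
 [ 0.013   0.0112  0.0238]]
top plane slope deg [ 0.08 -0.22] 0.0222 n 3232
block rect ((-2.2091550827026367, -0.7113447189331055), (24.295095443725586, 32.49418258666992), 89.76541137695312)
slope part 1521 -13.662759547852668 0.036114503818320036 0.05563460647127662
```

>>> {"op": "servo_tool", "data": {
  "translation": [
    [-0.0015,0,-0.0004],
    [-0.0015,0,-0.0004],
    [-0.001,0,-0.0003],
    [0,0,0],
    [0,0,0]
  ],
  "turn": [
    [0,0,0],
    [0,0,0],
    [0,0,0],
    [0,0,0],
    [0,0,0]
  ]
}}

```text
clock: 12.92
tool_pos: [0.5308, 0.0964, 0.0201]
eef_rot: [0.653, 0.745, 0.088, -0.102]
contact_force: [-2.0, 18.4, 0.8]
opening: 0.269
finger_force: 50.0
```

```bash
python3 m4.py;python3 m7.py 6
```

```text
12.925 [0.5308 0.0964 0.0201] xaxis ang 97.57
[[-0.127  0.991 -0.037]
 [ 0.955  0.132  0.265]
 [ 0.267 -0.002 -0.964]]
TCP in table -0.0965 0.0004
s0 plate tilt rad -0.0027 hinge h 0.0406 395
s6 plate tilt rad 0.0108 hinge h 0.0405 416
```

>>> {"op": "servo_tool", "data": {
  "translation": [
    [-0.0012,0,-0.0003],
    [-0.0012,0,-0.0003],
    [0,0,0],
    [0,0,0],
    [0,0,0],
    [0,0,0]
  ],
  "turn": [
    [0,0,0],
    [0,0,0],
    [0,0,0],
    [0,0,0],
    [0,0,0],
    [0,0,0]
  ]
}}

```text
clock: 13.78
tool_pos: [0.531, 0.0939, 0.02]
eef_rot: [0.653, 0.745, 0.088, -0.102]
contact_force: [-1.5, 17.2, 1.8]
opening: 0.268
finger_force: 50.0
```

```bash
python3 m4.py;python3 m7.py 7;python3 m5.py wr7
```

```text
13.775 [0.531  0.0939 0.02  ] xaxis ang 97.57
[[-0.127  0.991 -0.037]
 [ 0.955  0.132  0.265]
 [ 0.267 -0.002 -0.964]]
TCP in table -0.094 0.0003
s0 plate tilt rad -0.0027 hinge h 0.0406 395
s7 plate tilt rad 0.0146 hinge h 0.0404 390
3338 [[-0.0184 -0.0127  0.0069]
 [-0.0176 -0.0117  0.0203]
 [-0.003  -0.001   0.0222]
 [ 0.0116  0.0101  0.0233]
 [ 0.013   0.0112  0.0236]]
top plane slope deg [ 0.27 -0.34] 0.0222 n 3241
block rect ((-2.477177619934082, -0.7931594848632812), (31.886550903320312, 24.265182495117188), 0.18864065408706665)
slope part 804 -48.827230951350074 0.03604683141469383 0.048881731781246426
```

View pics/d7.png

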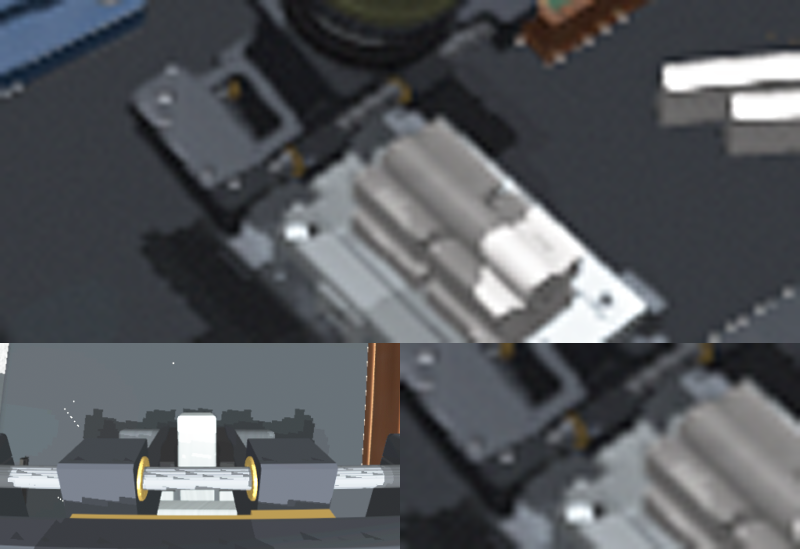

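The plate is tilted about 0.017 rad (2.0–2.1 mm of daylight). The wedge is flat and held, and the shaft and V-blocks look unmoved.

```bash
python3 -c "
from h import *
s=r.get_state();print(s['tool_pos'],abs(s['qd']).max(),s['finger_force']);print(r.finish_job())"
```

```text
[0.5310694  0.09386325 0.02002629] 0.0012857680707778418 49.961033295840025
the job is handed in; nothing more can be done
None
```

The job is handed in (no verdict came back): the narrow wedge is flat and straight in the slot, the roller is about 2 mm off its pads, and the gripper is still holding the wedge at 50 N, so you can nip up the lock screw.

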